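# Stow the last change plate and square the pile

## Robot

A 7-joint arm with a two-finger parallel gripper is mounted at the origin on a cart in front of the work surface, level with it; the furniture and walls round the work are solid. World frame = base frame: x ahead of the robot, y to its left, z up, the work surface at z = 0. Lengths are in m, angles in rad, forces in N, time in s.
With the tool pointing down it reaches from about 0.425 to 0.875 m from the base axis. Payload 4.7 kg.
Tool frame: the origin (TCP) lies between the finger pads; the fingertips stand 19 mm ahead of it and the grasp point (between the pads) is the TCP (ctrl.tip_extent is the distance from the TCP to the fingertips, in m); z points along the fingers, y is the line along which they close (so a half turn about z gives the same grasp; the last joint's range is limited). The gripper opens to 87 mm and grips with 3 to 60 N. Pads are 19 mm wide; open, the fingers measure 117 mm over their backs; the gripper's body (75 mm by 190 mm) begins 51 mm behind the grasp point.
Start: joints at [1.246, 0.321, -0.07, 1.45, 0.023, 1.371, -0.057], TCP at [0.216, -0.613, 0.242] pointing down, gripper open.
Joint ranges: [-2.86, 2.86], [-0.3, 2.09], [-1.38, 1.24], [0.06, 2.45], [-1.56, 4.7], [0.09, 2.05], [-2.69, 2.69]. Speed limits (rad/s): [2.57, 2.57, 3.14, 3.14, 3.14, 3.14, 3.14].

## Interface

Orientations are given as a rotation vector (axis times angle).
In Python, from bench import ctrl gives the robot as it stands.
- The arm moves only by the shell command python3 -m crank 'ROWS' [OPENING] [FORCE]. ROWS is JSON, a list of rows, each an object of numbers: "tx", "ty", "tz": the shift along the tool's x, y, z in mm; "turn": the turn about the tool's z in units of 5 degrees (1.0 is 5 degrees). In form: [{"tx": .., "ty": .., "tz": .., "turn": ..}, ...]. A call has 1 to 5 rows; each row is the pose to reach, as a shift and turn from the pose commanded when the call began, along the tool's axes at that moment; what a row does not reach only later rows make up. A row lasts 1/8 s, in which the tool goes at most 62.5 mm and 10.7 degrees, less where a joint would pass 70% of its speed; a pose out of reach is approached as far as the arm can. A call with a gripper value outside its range is refused whole. OPENING is the finger opening in mm, from 0 to 87, set as the call begins (- or left out, the last holds). The fingers move at their own pace and stop on an object; FORCE is the grip in N (left out, the last holds). Time passes only in rows, so rows that repeat a pose let the fingers close. It gives the time, the measured TCP pose, the force, the opening and the grip force at its end, in the units of the state.
- ctrl.get_state(): the state, without advancing time (a new reading comes with each control period).
- ctrl.get_image(name): name is "scene" or "top"; returns (picture, depth): 480x640x3 uint8, red, green, blue; 480x640 float32, m along the optical axis (not along the pixel's ray), 0 where there is no reading.
- ctrl.camera_model(name): a dict with "intrinsics" (3x3 intrinsics, pixels), "dist_coeffs" ([k1, k2, p1, p2, k3] as OpenCV has them; the pictures are not rectified), "origin" and "orientation" of the camera in the world. Camera axes: x right, y down, z forward; pixel columns grow to the right and rows downward; lengths in m; the calibration is good to about 2 mm. A picture is of the moment at which its call begins. camera_model takes no time and is no camera call.
- ctrl.close_job(): hands the job in; it is judged then, once.
Trained networks look in the newest picture that a camera, given by its name, has taken for a name from the list of things; names that differ only in an ending like _2 or _b are one class to them, and where a whole thing is asked for, a point or a joint stands for the part that bears it (a point fixed in the world has none). Each returns a list of dicts, best first, with "confidence" (0 to 1); they miss things now and then, are a little off and sometimes report something else, mostly with a low value. They report only what shows in the picture. A call takes as long as a camera call.
- ctrl.recognise(camera, query): "xyz" ([x, y, z] in m, in world coordinates, good to about 4 mm: the middle of the surface that is visible of it).
- ctrl.mark_of(camera, query): "xyz" ([x, y, z] in m, in world coordinates, good to about 4 mm: a listed point, or the origin of a listed thing).
The state is a dict: "time": time; "joint_positions": joint angles; "qd": joint speeds; "joint_torque": joint torques, N m; "position": TCP position; "tool_rot": TCP orientation; "ft_force": force on the tool from outside, world axes, zero at the start; "torque": the same for the moment, N m; "grip_width": opening from 0.0 (shut) to 1.0 (fully open); "grip_force": force on a finger pad.
Only numpy, scipy, OpenCV 4.12 (cv2) and the standard library are available. Lean on these libraries where they do the work, as an engineer would, in place of code of your own. Each camera call takes 0.05 s, during which the arm holds its last target. There are 200 camera calls.

## Task

The tray sealer's change plates are being stowed in the steel rack: push the plate that lies on the rails along under the lips, off their end and onto the untidy pile of three, and square up the pile so that all four plates lie flat on one another, flush against both the end stop and the side stop. Only push the plates, do not lift any of them, and leave everything else on the counter where it is.

Things in the scene. Friction and masses are not known exactly. Their poses are not given: they have to be found in the camera images.
- rack: fixed steel storage rack, 144 x 246 mm. Origin on the counter under the squared pile's centre; +y along the rails to the end stop, +x to the side stop (away from the robot), z up. Base plate 6 mm thick under everything. A plate flush with both stops has its origin at x = 0, y = 0. Numbers below in mm in this frame.
- stop_corner (a point): inner corner of the rack's stacking corner, on its base plate: the end stop's face is at y = +45, the side stop's face at x = +55 (each 52 high above the counter, 8 thick, about as long as the plate's edge). The stacking corner is open towards -x (the robot).
- rail_end (a point): end of the two rails towards the pile, on their centre line (x = -8, y = -69), level with their tops (44.5 above the counter). Rails run from y = -189 to here, open at both ends. Free slot 84 wide between them, open from above down to the base plate. Side walls 116 apart; lips overhang the plate's edges 4 above it, 92 open between the lips, lip tops 64.5 above the counter.
- rail_plate: flat white plastic change plate with a thin dark ring on top, rounded edges, 110 (its x) x 90 (its y) x 12 mm, about 0.13 kg, origin at the centre of its underside, z up; at the start it lies on the rails, under the lips, its 90 mm side along the rails
- plate_bottom: flat white plastic change plate with a thin dark ring on top, rounded edges, 110 (its x) x 90 (its y) x 12 mm, about 0.13 kg, origin at the centre of its underside, z up; bottom plate of the untidy pile of three in the stacking corner (underside 6 mm above the counter)
- plate_middle: flat white plastic change plate with a thin dark ring on top, rounded edges, 110 (its x) x 90 (its y) x 12 mm, about 0.13 kg, origin at the centre of its underside, z up; second plate of the pile (underside at 18 mm)
- plate_upper: flat white plastic change plate with a thin dark ring on top, rounded edges, 110 (its x) x 90 (its y) x 12 mm, about 0.13 kg, origin at the centre of its underside, z up; third plate of the pile (underside at 30 mm)
- ink_pad: blue ink pad with a black base, 56x86x16 mm; bystander, origin at the centre of its underside
- marker: grey marker pen, 14x134x15 mm, lying; bystander, origin at the centre of its underside
- brush: flat brush with a wooden handle, 30x167x13 mm, lying; bystander, origin at the centre of its underside
- carton: small brown carton, 66x48x50 mm; bystander, origin at the centre of its underside
- tape_roll: roll of brown tape lying flat, diameter 101, 48 mm high; bystander, origin at the centre of its underside
- weight: brass calibration weight with a knob, diameter 29, 48 mm high; bystander, origin at the centre of its underside
- cup: clear food cup of brown paste, diameter 107, 43 mm high; bystander, origin at the centre of its underside

How it is judged:
At the end, for the whole second after the job is handed in: All four plates lie flat and at rest in one pile, the rail plate on top, each within 4 mm of its place flush against both stops and turned by less than 2 degrees from square (x of plate_bottom in the frame of rack between -0.004 and 0.004 m and y of plate_bottom in the frame of rack between -0.004 and 0.004 m and z of plate_bottom in the frame of rack between 0.003 and 0.009 m and angle between the x axis of each of plate_bottom, plate_middle, plate_upper, rail_plate and the x axis of rack, either way round below 0.035 rad and angle between each of plate_bottom, plate_middle, plate_upper, rail_plate's own z axis and vertical below 0.04 rad and linear speed of each of plate_bottom, plate_middle, plate_upper, rail_plate below 0.01 m/s and x of plate_middle in the frame of rack between -0.004 and 0.004 m and y of plate_middle in the frame of rack between -0.004 and 0.004 m and z of plate_middle in the frame of rack between 0.015 and 0.021 m and x of plate_upper in the frame of rack between -0.004 and 0.004 m and y of plate_upper in the frame of rack between -0.004 and 0.004 m and z of plate_upper in the frame of rack between 0.027 and 0.033 m and x of rail_plate in the frame of rack between -0.004 and 0.004 m and y of rail_plate in the frame of rack between -0.004 and 0.004 m and z of rail_plate in the frame of rack between 0.039 and 0.045 m); the robot touches nothing.
It fails at once if a plate lifted more than 10 mm above where it started (z of plate_bottom in the frame of rack above 0.016 m or z of plate_middle in the frame of rack above 0.028 m or z of plate_upper in the frame of rack above 0.04 m or z of rail_plate in the frame of rack above 0.0545 m).
It fails at once if a bystander moved more than 30 mm (distance of any of ink_pad, marker, brush, carton, tape_roll, weight, cup from where it was at the start of the episode above 0.03 m).
It also fails if it takes over 69 s, if anything falls off the work surface, if the arm or the gripper's body presses on something with over 40 N, if the wrist force passes 120 N, or if a joint passes its speed limit or range.

## Working session

There is one attempt and no reset: what is moved stays moved. The work goes in short steps, Python scripts to look and compute and a shell command to move; the robot and the scene stay as the last step left them, time stands still between calls to the robot, and variables do not carry over. Pictures are saved under pics/ and viewed, at most 10 in all, crops included, and the job is handed in when it is done.

```bash
mkdir -p pics; cat > h.py <<'E'
import numpy as np, cv2
from bench import ctrl
from scipy.spatial.transform import Rotation as R
def cam(n):
    m=ctrl.camera_model(n); K=np.array(m["intrinsics"]);D=np.array(m["dist_coeffs"]);o=np.array(m["origin"]);q=m["orientation"]
    q=np.array(q); Rm=q if q.shape==(3,3) else (R.from_rotvec(q).as_matrix() if q.size==3 else R.from_quat(q).as_matrix())
    return K,D,o,Rm
def shot(n,f=None):
    im,d=ctrl.get_image(n)
    if f: cv2.imwrite(f,im[...,::-1])
    return im,d
def world(n,d):
    K,D,o,Rm=cam(n); v,u=np.mgrid[0:480,0:640]
    p=cv2.undistortPoints(np.stack([u,v],-1).reshape(-1,1,2).astype(np.float64),K,D).reshape(480,640,2)
    P=np.dstack([p*d[...,None],d]); return P@Rm.T+o
def proj(n,P):
    K,D,o,Rm=cam(n); return cv2.projectPoints((np.atleast_2d(P)-o)@Rm,np.zeros(3),np.zeros(3),K,D)[0].reshape(-1,2)
E
python3 - <<'E'
from h import *
for c in("top","scene"):
    print(c,{k:np.array(v).round(3).tolist() for k,v in ctrl.camera_model(c).items()})
    shot(c,f"pics/{c}0.png")
    for q in("rack","stop_corner","rail_end","rail_plate","plate_upper","plate_middle","plate_bottom"):
        print(q,[(np.round(r["xyz"],4).tolist(),round(r["confidence"],2)) for r in ctrl.mark_of(c,q)[:4]])
s=ctrl.get_state();print(s)
E
```

```text
top {'intrinsics': [[443.081, 0.0, 313.891], [0.0, 443.081, 243.176], [0.0, 0.0, 1.0]], 'dist_coeffs': [-0.066, 0.0, 0.0, 0.0, 0.0], 'origin': [0.503, -0.005, 0.953], 'orientation': [-2.185, 2.175, -0.031]}
rack [([0.6496, 0.0019, -0.0029], 0.21)]
stop_corner [([0.6211, 0.0634, 0.006], 0.78), ([0.4076, 0.265, 0.005], 0.38), ([0.5407, 0.0389, 0.0286], 0.19)]
rail_end [([0.5168, -0.0177, 0.042], 0.91), ([0.6848, 0.1003, 0.0038], 0.58)]
rail_plate [([0.4883, -0.0786, 0.0422], 0.59)]
plate_upper [([0.5425, 0.0359, 0.0283], 0.72)]
plate_middle [([0.6863, 0.0997, 0.0006], 0.18)]
plate_bottom []
scene {'intrinsics': [[554.597, 0.0, 327.822], [0.0, 554.597, 248.005], [0.0, 0.0, 1.0]], 'dist_coeffs': [-0.02, 0.0, 0.0, 0.0, 0.0], 'origin': [0.027, 0.493, 0.856], 'orientation': [-1.087, 2.479, -0.954]}
rack [([0.6847, 0.0948, 0.0028], 0.71)]
stop_corner [([0.6149, 0.0624, 0.0078], 0.89), ([0.6466, -0.002, -0.0014], 0.7)]
rail_end [([0.516, -0.0176, 0.0446], 0.74)]
rail_plate [([0.4928, -0.0829, 0.0438], 0.94)]
plate_upper [([0.5392, 0.0336, 0.0329], 0.85)]
plate_middle [([0.4071, 0.2604, 0.0034], 0.55)]
plate_bottom []
{'time': 0.8, 'joint_positions': array([ 1.24608895,  0.32093776, -0.07008693,  1.4505029 ,  0.02258097,
        1.37080047, -0.05692537]), 'qd': array([-0.00070268,  0.00261858,  0.00143171,  0.0007328 , -0.00037892,
        0.00022103,  0.00140203]), 'joint_torque': array([-6.82427708e-05, -4.91046953e+01, -4.02858993e-01, -3.12750006e+01,
       -6.36432040e-02,  3.36386170e-02,  4.46477415e-06]), 'position': array([ 0.21601693, -0.61307329,  0.24162541]), 'tool_rot': array([ 3.09648902e+00,  5.29596978e-01, -1.06998365e-05]), 'ft_force': array([-0.18646068,  0.04853962,  0.23893097]), 'torque': array([0.02213802, 0.01874308, 0.03656598]), 'grip_force': 0.0, 'grip_width': 0.9974096486322678}
```

View pics/top0.png

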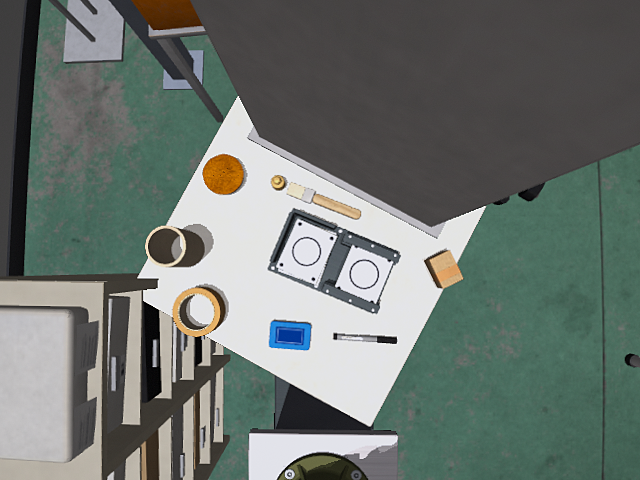

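View pics/scene0.png

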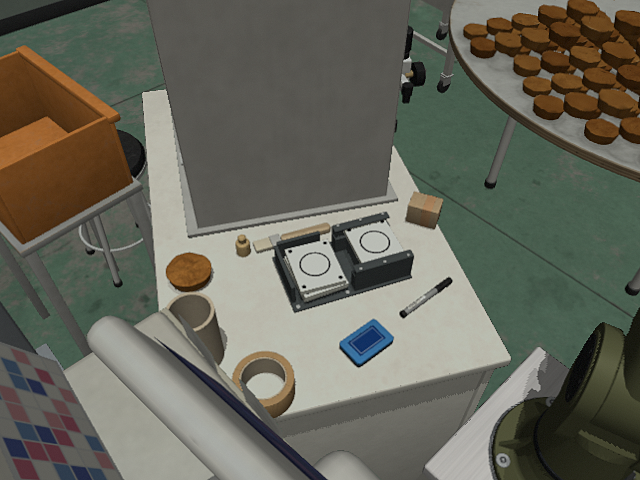

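The top view shows the rack around (335,262), with the pile at (308,250) and the rail plate at (363,270). The bystanders are well clear. Next I'll fit the rack from the depth.

```bash
cat >> h.py <<'E'
def ortho(n,im,d,c,yaw,f=None,s=3,hs=(110,210)):
    """height/colour points in the rack frame (mm)"""
    W=world(n,d).reshape(-1,3); ok=(d.reshape(-1)>0)
    a=np.array([[np.cos(yaw),np.sin(yaw)],[-np.sin(yaw),np.cos(yaw)]])
    p=(W[:,:2]-c)@a.T*1000; z=W[:,2]*1000
    k=ok&(p[:,0]>-100)&(p[:,0]<90)&(p[:,1]>-220)&(p[:,1]<90)&(z>-10)&(z<100)
    return p[k],z[k],im.reshape(-1,3)[k].astype(int)
E
python3 - <<'E'
from h import *
for n in("top","scene"):
    im,d=shot(n); p,z,c=ortho(n,im,d,np.array([0.5405,0.035]),-0.35)
    k=c.max(1)<110
    print(n,"counter z",np.median(z[(c.min(1)>190)&(z<8)]))
    k&=z>-3
    for lo,hi in((58,70),(48,57)):
        q=p[k&(z>lo)&(z<hi)]
        if len(q)>10: print(lo,len(q),cv2.minAreaRect(q.astype(np.float32)),q.min(0),q.max(0),np.median(z[k&(z>lo)&(z<hi)]))
    h=np.histogram(z[k],np.arange(-5,80,3)); print(h[0])
    q=p[k&(z>-3)].astype(np.float32); print("all dark",cv2.minAreaRect(q))
im,d=shot("top"); big=cv2.resize(im[195:325,255:415],None,fx=5,fy=4.6,interpolation=cv2.INTER_CUBIC); cv2.imwrite("pics/crop1.png",cv2.resize(im[195:325,255:415],(738,600),interpolation=cv2.INTER_CUBIC)[...,::-1])
E
```

```text
top counter z 0.21730462461067024
58 989 ((-6.674831390380859, -119.35313415527344), (119.51234436035156, 128.2863311767578), 87.85720825195312) [ -71.9080915  -180.92592579] [ 59.4927818  -57.50899864] 64.63868873973466
48 403 ((0.20076370239257812, -52.683441162109375), (227.532958984375, 132.78720092773438), 87.34442138671875) [ -66.47001232 -164.04429481] [70.68550718 62.29023371] 52.429205012383015
[  1  16 131 864 370  33  11  18  13  14  17  18  18  13  18  92  88  39
 159 171  84  33 309 586  61   0   0   0]
all dark ((0.600006103515625, -60.76636505126953), (248.99923706054688, 144.21652221679688), 87.76605987548828)
scene counter z -0.6498984642854255
58 943 ((-6.952899932861328, -119.28965759277344), (120.79029083251953, 133.70474243164062), 87.41341400146484) [ -73.79255463 -181.8862073 ] [ 61.14450329 -56.90452578] 62.723981249819595
48 648 ((-1.6244468688964844, -58.69725036621094), (247.42514038085938, 133.8267059326172), 84.36860656738281) [ -73.38755238 -176.33369036] [70.54592564 64.14101609] 51.586568582624615
[  6  57 341 797 343 108 115 117 133 126 121 127 156 170 227 263 182 164
 315 170 124 169 549 223   2   0   0   0]
all dark ((-0.6090469360351562, -70.8182373046875), (163.21493530273438, 280.8280029296875), 3.055727958679199)
```

View pics/crop1.png

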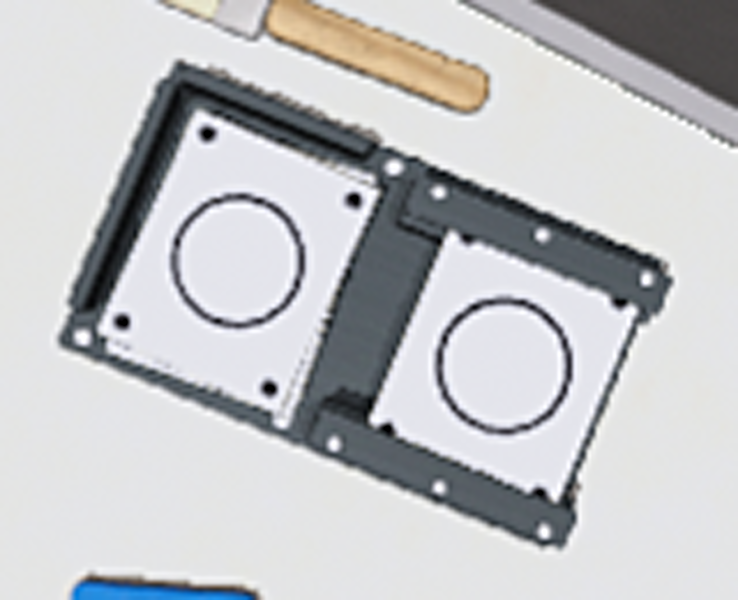

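The crop shows the pile slightly turned at the left, with its stacked edges fanned out at bottom right, and the rail plate under the lips at the right. Now I'll refine the rack pose and check clearances and plate offsets.

```bash
python3 - <<'E'
from h import *
c=np.array([0.5405,0.035]);yaw=-0.389
from scipy.optimize import least_squares
S={n:shot(n) for n in("top","scene")}
for it in range(3):
    res=[]
    for n in S:
        im,d=S[n]; p,z,col=ortho(n,im,d,c,yaw); dark=col.max(1)<110
        q=p[dark&(z>59)&(z<70)&(abs(p[:,1]+120)<90)&(p[:,0]<75)]
        r=cv2.minAreaRect(q.astype(np.float32)); print(n,"lips",np.round(r[0],1),np.round(r[1],1),round(r[2],2),np.round(np.percentile(q,[1,99],axis=0),1).tolist())
        q2=p[dark&(z>47)&(z<56)&(p[:,1]>-55)]
        # stop tops: end stop y 45..53 , side stop x 55..63
        e=q2[(q2[:,0]<40)&(q2[:,1]>25)]; s=q2[(q2[:,1]<30)&(q2[:,0]>40)]
        fe=np.polyfit(e[:,0],e[:,1],1); fs=np.polyfit(s[:,1],s[:,0],1)
        print("  endstop y",e[:,1].mean().round(1),fe.round(4),"sidestop x",s[:,0].mean().round(1),fs.round(4),len(e),len(s))
        # slots: slope e=+tan -> rotate
        res.append((np.polyval(fs,0)-59,np.polyval(fe,0)-49,(fe[0]*len(e)-fs[0]*len(s))/(len(e)+len(s))))
    m=np.mean(res,0) ; print("corr",np.round(res,3).tolist())
    a=np.array([[np.cos(yaw),-np.sin(yaw)],[np.sin(yaw),np.cos(yaw)]])
    c=c+a@m[:2]/1000; yaw+=m[2]
    print(c,yaw)
for n in S:
    im,d=S[n];p,z,col=ortho(n,im,d,c,yaw)
    for nm,k in(("pile",(z>36)&(z<46)&(p[:,1]>-66)),("railpl",(z>50)&(z<60)&(p[:,1]<-70))):
        q=p[k&(col.min(1)>170)&(p[:,0]<70)&(p[:,0]>-90)]
        r=cv2.minAreaRect(q.astype(np.float32)); print(n,nm,len(q),np.round(r[0],1),np.round(r[1],1),round(r[2],2))
im,d=S["top"];W=world("top",d).reshape(-1,3)
a=np.array([[np.cos(yaw),np.sin(yaw)],[-np.sin(yaw),np.cos(yaw)]])
p=(W[:,:2]-c)@a.T*1000
k=(W[:,2]>.075)&(abs(p[:,1])<250)&(p[:,0]>50); print("machine nearest x",np.percentile(p[k,0],[0.5,2]) if k.any() else None)
E
```

```text
top lips [  -2.  -119.4] [128.2 119.4] 0.12 [[-65.6, -177.7], [61.7, -60.9]]
  endstop y 57.1 [1.7000e-03 5.7089e+01] sidestop x 64.6 [6.00000e-04 6.46299e+01] 144 125
scene lips [  -2.  -118.9] [120.7 132.7] 89.56 [[-67.1, -177.5], [62.0, -59.7]]
  endstop y 59.0 [7.00000e-03 5.90199e+01] sidestop x 63.5 [-8.20000e-03  6.35051e+01] 166 119
corr [[5.63, 8.089, 0.001], [4.505, 10.02, 0.008]]
[0.54862292 0.04145608] -0.3849271808313624
top lips [  -7.5 -128.5] [119.4 128.2] 89.89 [[-71.3, -186.9], [56.1, -69.9]]
  endstop y 48.1 [-1.90000e-03  4.80551e+01] sidestop x 59.5 [2.30000e-03 5.95185e+01] 151 145
scene lips [  -7.6 -127.9] [120.7 132.7] 89.33 [[-72.7, -186.3], [56.6, -68.8]]
  endstop y 49.9 [-1.30000e-03  4.98903e+01] sidestop x 58.4 [-1.20000e-03  5.84168e+01] 175 139
corr [[0.518, -0.945, -0.002], [-0.583, 0.89, -0.0]]
[0.54858268 0.04144297] -0.38606624893490193
top lips [  -7.4 -128.4] [119.4 128.2] 89.95 [[-71.1, -186.8], [56.3, -69.9]]
  endstop y 48.1 [-7.00000e-04  4.80824e+01] sidestop x 59.5 [1.20000e-03 5.95507e+01] 151 145
scene lips [  -7.5 -127.9] [120.7 132.7] 89.39 [[-72.5, -186.3], [56.7, -68.8]]
  endstop y 49.9 [-4.00000e-04  4.99133e+01] sidestop x 58.5 [-2.30000e-03  5.84494e+01] 176 139
corr [[0.551, -0.918, -0.001], [-0.551, 0.913, 0.001]]
[0.54858194 0.04144092] -0.38612564300717084
top pile 2078 [-8.6 -9.5] [ 89.8 109.9] 88.2
top railpl 1803 [  -6.8 -135.4] [89.4 91.8] 89.38
scene pile 1636 [ -8.2 -10.5] [ 88.5 110.5] 87.98
scene railpl 1176 [  -2.1 -136.3] [89.7 86.5] 89.63
machine nearest x [139.58866798 140.3898206 ]
```

The rack is at (0.5486, 0.0414) with a yaw of -0.386. The fit agrees with the given lip and stop sizes. The upper plate is about (-8.5,-10) off and turned 2°.

My plan is to put two fingers down in the slot with the tips at about z=10, then push along +y. That moves the rail plate and the pile in one go. After that I push along +x.

```bash
cat >> h.py <<'E'
C=np.array([0.54858,0.04144]);YAW=-0.3861
A=np.array([[np.cos(YAW),-np.sin(YAW)],[np.sin(YAW),np.cos(YAW)]])
def where():
    s=ctrl.get_state(); Rt=R.from_rotvec(s["tool_rot"]).as_matrix(); P=np.array(s["position"])
    r=A.T@(P[:2]-C)*1000; f=A.T@np.array(s["ft_force"])[:2]
    print("t",round(s["time"],2),"rack xy",r.round(1),"tip z",round(P[2]*1000-19,1),"toolx in rack deg",round(np.degrees(np.arctan2(Rt[1,0],Rt[0,0])-YAW),2),"F rack",f.round(1),round(s["ft_force"][2],1),"grip",round(s["grip_width"]*87,1))
    return P,Rt
def go(x,y,tip,ang):
    """rack mm, tip height mm, tool x direction in the rack frame deg"""
    P,Rt=where(); T=np.r_[C+A@np.array([x,y])/1000,(tip+19)/1000]
    t=Rt.T@(T-P)*1000; cur=np.degrees(np.arctan2(Rt[1,0],Rt[0,0])-YAW)
    print("->",(x,y,tip,ang),"t",t.round(1),"turn",round(-((ang-cur+180)%360-180)/5,2))
E
python3 -c "
from h import *
go(-8,-205,120,90)"
```

```text
t 1.05 rack xy [ -61.6 -731.6] tip z 222.6 toolx in rack deg 41.53 F rack [-0.5  0.1] 0.4 grip 87.2
-> (-8, -205, 120, 90) t [ 389.3 -358.7  102.6] turn -9.69
```

```bash
python3 -m crank '[{"tx":40,"ty":-37,"tz":0,"turn":-2},{"tx":80,"ty":-74,"tz":0,"turn":-4},{"tx":120,"ty":-110,"tz":0,"turn":-6},{"tx":160,"ty":-147,"tz":0,"turn":-8},{"tx":200,"ty":-184,"tz":0,"turn":-9.69}]' 40 10; python3 -c "
from h import *
go(-8,-205,120,90)"
```

```text
time: 1.68
position: [0.3442, -0.3715, 0.2418]
tool_rot: [2.601, 1.76, -0.0]
ft_force: [0.6, 0.2, -0.3]
grip_width: 0.524
grip_force: 0.0
t 1.68 rack xy [ -33.8 -459.5] tip z 222.8 toolx in rack deg 90.27 F rack [0.4 0.4] -0.3 grip 45.6
-> (-8, -205, 120, 90) t [254.4  27.  102.7] turn 0.05
```

```bash
python3 -m crank '[{"tx":55,"ty":6,"tz":15},{"tx":110,"ty":12,"tz":30},{"tx":165,"ty":18,"tz":45},{"tx":215,"ty":24,"tz":60},{"tx":254,"ty":27,"tz":70,"turn":0.05}]'; python3 -c "
from h import *
go(-8,-205,120,90)
go(-8,-205,10,90)"
```

```text
t 1.68 rack xy [ -33.8 -459.5] tip z 222.8 toolx in rack deg 90.27 F rack [0.4 0.4] -0.3 grip 45.6
-> (-8, -205, 120, 90) t [254.4  27.  102.7] turn 0.05
t 1.68 rack xy [ -33.8 -459.5] tip z 222.8 toolx in rack deg 90.27 F rack [0.4 0.4] -0.3 grip 45.6
-> (-8, -205, 10, 90) t [254.5  26.9 212.7] turn 0.05$[0]: bad value
```

```bash
python3 -m crank '[{"tx":55,"ty":6,"tz":15,"turn":0},{"tx":110,"ty":12,"tz":30,"turn":0},{"tx":165,"ty":18,"tz":45,"turn":0},{"tx":215,"ty":24,"tz":60,"turn":0},{"tx":254,"ty":27,"tz":70,"turn":0}]'; python3 -c "
from h import *
go(-8,-207,60,90)
go(-8,-207,10,90)"
```

```text
time: 2.3
position: [0.4649, -0.1457, 0.1712]
tool_rot: [2.605, 1.756, 0.0]
ft_force: [1.2, -0.1, 0.8]
grip_width: 0.458
grip_force: 0.0
t 2.3 rack xy [  -7.  -204.8] tip z 152.2 toolx in rack deg 90.09 F rack [1.1 0.3] 0.8 grip 39.8
-> (-8, -207, 60, 90) t [-2.1 -1.  92.2] turn 0.02
t 2.3 rack xy [  -7.  -204.8] tip z 152.2 toolx in rack deg 90.09 F rack [1.1 0.3] 0.8 grip 39.8
-> (-8, -207, 10, 90) t [ -2.1  -1.  142.2] turn 0.02
```

```bash
python3 -m crank '[{"tx":-2,"ty":-1,"tz":45,"turn":0},{"tx":-2,"ty":-1,"tz":85,"turn":0},{"tx":-2,"ty":-1,"tz":120,"turn":0},{"tx":-2,"ty":-1,"tz":140,"turn":0},{"tx":-2,"ty":-1,"tz":142,"turn":0}]'; python3 -c "
from h import *
where()
for n in('top','scene'): shot(n,'pics/'+n+'1.png')
t=cv2.imread('pics/top1.png')[190:330,250:430];s=cv2.imread('pics/scene1.png')[190:330,250:430]
cv2.imwrite('pics/c2.png',cv2.resize(np.hstack([t,s]),None,fx=2.2,fy=2.2,interpolation=cv2.INTER_CUBIC))"
```

```text
time: 2.92
position: [0.4614, -0.149, 0.0284]
tool_rot: [-2.604, -1.752, 0.002]
ft_force: [-0.3, 0.4, 1.0]
grip_width: 0.462
grip_force: 0.0
t 2.92 rack xy [  -9.  -209.3] tip z 9.4 toolx in rack deg 89.99 F rack [-0.4  0.2] 1.0 grip 40.2
```

View pics/c2.png

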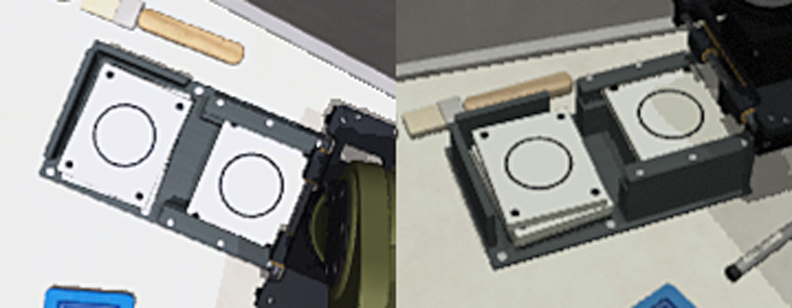

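The gripper stands behind the rail plate and is centred between the lips. I'll start pushing.

```bash
python3 -m crank '[{"tx":8,"ty":1,"tz":0,"turn":0},{"tx":16,"ty":1,"tz":0,"turn":0},{"tx":22,"ty":1,"tz":0,"turn":0},{"tx":30,"ty":1,"tz":0,"turn":0},{"tx":40,"ty":1,"tz":0,"turn":0}]'; python3 -c "
from h import *
where()"
python3 -m crank '[{"tx":10,"ty":0,"tz":0,"turn":0},{"tx":20,"ty":0,"tz":0,"turn":0},{"tx":30,"ty":0,"tz":0,"turn":0},{"tx":40,"ty":0,"tz":0,"turn":0},{"tx":50,"ty":0,"tz":0,"turn":0}]'; python3 -c "
from h import *
where()"
```

```text
time: 3.65
position: [0.4787, -0.1124, 0.0296]
tool_rot: [2.607, 1.753, -0.0]
ft_force: [0.4, -1.4, 1.0]
grip_width: 0.463
grip_force: 0.4
t 3.65 rack xy [  -6.8 -168.9] tip z 10.6 toolx in rack deg 89.97 F rack [ 0.9 -1.1] 1.0 grip 40.3
time: 4.28
position: [0.4976, -0.0658, 0.0295]
tool_rot: [2.607, 1.754, -0.0]
ft_force: [0.2, -1.0, 0.7]
grip_width: 0.459
grip_force: 0.4
t 4.28 rack xy [  -6.8 -118.6] tip z 10.5 toolx in rack deg 89.99 F rack [ 0.5 -0.8] 0.7 grip 39.9
```

```bash
python3 -m crank '[{"tx":8,"ty":0,"tz":0,"turn":0},{"tx":16,"ty":0,"tz":0,"turn":0},{"tx":24,"ty":0,"tz":0,"turn":0},{"tx":32,"ty":0,"tz":0,"turn":0},{"tx":40,"ty":0,"tz":0,"turn":0}]'; python3 -c "
from h import *
where()"
python3 -m crank '[{"tx":4,"ty":0,"tz":0,"turn":0},{"tx":8,"ty":0,"tz":0,"turn":0},{"tx":12,"ty":0,"tz":0,"turn":0},{"tx":15,"ty":0,"tz":0,"turn":0},{"tx":18,"ty":0,"tz":0,"turn":0}]'; python3 -c "
from h import *
where()
for n in('top','scene'): shot(n,'pics/'+n+'2.png')
t=cv2.imread('pics/top2.png')[190:330,250:430];s=cv2.imread('pics/scene2.png')[190:330,250:430]
cv2.imwrite('pics/c3.png',cv2.resize(np.hstack([t,s]),None,fx=2.2,fy=2.2,interpolation=cv2.INTER_CUBIC))"
```

```text
time: 4.9
position: [0.5126, -0.0289, 0.0295]
tool_rot: [2.607, 1.754, -0.0]
ft_force: [-0.1, -0.7, 1.3]
grip_width: 0.458
grip_force: 0.0
t 4.9 rack xy [ -6.8 -78.7] tip z 10.5 toolx in rack deg 89.98 F rack [ 0.1 -0.7] 1.3 grip 39.8
time: 5.52
position: [0.5189, -0.0132, 0.0294]
tool_rot: [2.607, 1.753, -0.002]
ft_force: [-1.8, -1.5, 1.0]
grip_width: 0.459
grip_force: 1.5
t 5.53 rack xy [ -6.9 -61.8] tip z 10.4 toolx in rack deg 89.95 F rack [-1.1 -2.1] 1.0 grip 39.9
```

View pics/c3.png

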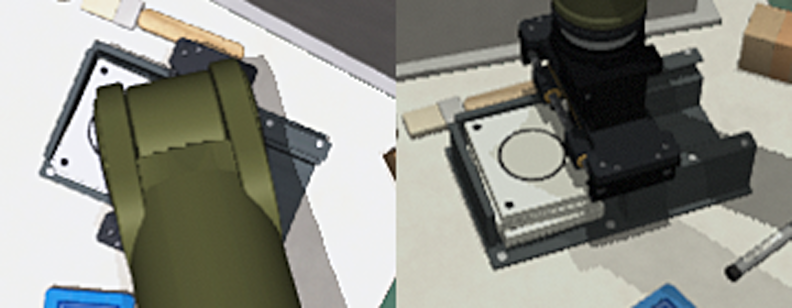

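The rail plate lies on the pile, and the fingers are pushing all four plates. I'll continue towards the end stop in small steps, watching the force.

```bash
python3 -m crank '[{"tx":1,"ty":0,"tz":0,"turn":0},{"tx":2.5,"ty":0,"tz":0,"turn":0},{"tx":4,"ty":0,"tz":0,"turn":0},{"tx":5,"ty":0,"tz":0,"turn":0},{"tx":5,"ty":0,"tz":0,"turn":0}]'; python3 -c "
from h import *
where()"
python3 -m crank '[{"tx":0.5,"ty":0,"tz":0,"turn":0},{"tx":1,"ty":0,"tz":0,"turn":0},{"tx":1.5,"ty":0,"tz":0,"turn":0},{"tx":2,"ty":0,"tz":0,"turn":0},{"tx":2,"ty":0,"tz":0,"turn":0}]'; python3 -c "
from h import *
where()"
```

```text
time: 6.25
position: [0.5209, -0.0088, 0.0295]
tool_rot: [2.606, 1.753, -0.002]
ft_force: [-2.4, -5.1, 1.3]
grip_width: 0.457
grip_force: 2.8
t 6.25 rack xy [ -6.7 -56.9] tip z 10.5 toolx in rack deg 89.97 F rack [-0.3 -5.6] 1.3 grip 39.8
time: 6.88
position: [0.521, -0.0083, 0.0294]
tool_rot: [2.607, 1.752, -0.005]
ft_force: [-4.3, -7.6, 4.2]
grip_width: 0.461
grip_force: 4.3
t 6.88 rack xy [ -6.8 -56.4] tip z 10.4 toolx in rack deg 89.93 F rack [-1.2 -8.6] 4.2 grip 40.1
```

```bash
python3 -m crank '[{"tx":0.5,"ty":0,"tz":0,"turn":0},{"tx":1,"ty":0,"tz":0,"turn":0},{"tx":1.5,"ty":0,"tz":0,"turn":0},{"tx":2,"ty":0,"tz":0,"turn":0},{"tx":2,"ty":0,"tz":0,"turn":0}]'; python3 -c "
from h import *
where()"
python3 -m crank '[{"tx":-3,"ty":0,"tz":0,"turn":0},{"tx":-8,"ty":0,"tz":0,"turn":0},{"tx":-8,"ty":0,"tz":-20,"turn":0},{"tx":-8,"ty":0,"tz":-60,"turn":0},{"tx":-8,"ty":0,"tz":-70,"turn":0}]'; python3 -c "
from h import *
go(-95,0,80,180)"
```

```text
time: 7.5
position: [0.5211, -0.0079, 0.0294]
tool_rot: [2.607, 1.75, -0.009]
ft_force: [-6.3, -10.9, 4.8]
grip_width: 0.462
grip_force: 6.0
t 7.5 rack xy [ -6.9 -56.1] tip z 10.4 toolx in rack deg 89.88 F rack [ -1.7 -12.4] 4.8 grip 40.2
time: 8.12
position: [0.522, -0.0103, 0.1021]
tool_rot: [2.603, 1.754, 0.009]
ft_force: [0.3, 0.0, 0.3]
grip_width: 0.457
grip_force: 0.0
t 8.12 rack xy [ -5.1 -57.9] tip z 83.1 toolx in rack deg 90.05 F rack [0.3 0.2] 0.3 grip 39.8
-> (-95, 0, 80, 180) t [ 58.  -89.8   2.9] turn -17.99
```

```bash
python3 -m crank '[{"tx":12,"ty":-18,"tz":0,"turn":-2},{"tx":24,"ty":-36,"tz":0,"turn":-4},{"tx":36,"ty":-54,"tz":0,"turn":-6},{"tx":48,"ty":-72,"tz":0,"turn":-8},{"tx":58,"ty":-90,"tz":0,"turn":-10}]'
python3 -m crank '[{"tx":0,"ty":0,"tz":0,"turn":-2},{"tx":0,"ty":0,"tz":0,"turn":-4},{"tx":0,"ty":0,"tz":0,"turn":-6},{"tx":0,"ty":0,"tz":0,"turn":-8},{"tx":0,"ty":0,"tz":0,"turn":-8}]' >/dev/null; python3 -c "
from h import *
go(-95,0,10,180)
im,d=shot('top'); p,z,c=ortho('top',im,d,C,YAW)
for lo,hi in((48,60),):
    q=p[(z>lo)&(z<hi)&(c.min(1)>150)&(p[:,1]>-70)&(abs(p[:,0])<75)].astype(np.float32); print(len(q), cv2.minAreaRect(q) if len(q)>9 else 0)
cv2.imwrite('pics/top3.png',im[190:330,250:430,::-1])
"
```

```text
time: 8.75
position: [0.4575, 0.0775, 0.099]
tool_rot: [-1.612, -2.696, -0.002]
ft_force: [-0.1, -0.1, -0.5]
grip_width: 0.463
grip_force: 0.0
t 9.38 rack xy [-97.2  -1.6] tip z 80.1 toolx in rack deg 179.91 F rack [-0.5 -0.9] 0.2 grip 39.8
-> (-95, 0, 10, 180) t [-2.3  1.6 70.1] turn -0.02
2034 ((-4.298896789550781, 4.305942535400391), (97.99129486083984, 113.61135864257812), 89.82652282714844)
```

```bash
python3 -m crank '[{"tx":-2,"ty":1.5,"tz":30,"turn":0},{"tx":-2,"ty":1.5,"tz":60,"turn":0},{"tx":-2,"ty":1.5,"tz":70,"turn":0},{"tx":-6,"ty":1.5,"tz":70,"turn":0},{"tx":-12,"ty":1.5,"tz":70,"turn":0}]' >/dev/null; python3 -c "
from h import *
where()"
python3 -m crank '[{"tx":-4,"ty":0,"tz":0,"turn":0},{"tx":-8,"ty":0,"tz":0,"turn":0},{"tx":-11,"ty":0,"tz":0,"turn":0},{"tx":-13,"ty":0,"tz":0,"turn":0},{"tx":-14,"ty":0,"tz":0,"turn":0}]'>/dev/null; python3 -c "
from h import *
where()"
```

```text
t 10.05 rack xy [-83.6  -0.2] tip z 11.6 toolx in rack deg 179.96 F rack [0.1 0.8] -0.3 grip 39.8
t 10.68 rack xy [-71.2  -0.8] tip z 10.4 toolx in rack deg 179.99 F rack [-2.1 -0.5] 2.1 grip 39.8
```

```bash
python3 -m crank '[{"tx":-1,"ty":0,"tz":0,"turn":0},{"tx":-2,"ty":0,"tz":0,"turn":0},{"tx":-3,"ty":0,"tz":0,"turn":0},{"tx":-4,"ty":0,"tz":0,"turn":0},{"tx":-5,"ty":0,"tz":0,"turn":0}]' >/dev/null; python3 -c "
from h import *
where()"
python3 -m crank '[{"tx":-1,"ty":0,"tz":0,"turn":0},{"tx":-2,"ty":0,"tz":0,"turn":0},{"tx":-3,"ty":0,"tz":0,"turn":0},{"tx":-3,"ty":0,"tz":0,"turn":0},{"tx":-3,"ty":0,"tz":0,"turn":0}]'>/dev/null; python3 -c "
from h import *
where()"
python3 -m crank '[{"tx":-1,"ty":0,"tz":0,"turn":0},{"tx":-2,"ty":0,"tz":0,"turn":0},{"tx":-2,"ty":0,"tz":0,"turn":0}]'>/dev/null; python3 -c "
from h import *
where()"
```

```text
t 11.3 rack xy [-66.7  -0.7] tip z 10.4 toolx in rack deg 180.0 F rack [-5.6 -1.1] 3.2 grip 39.8
t 11.93 rack xy [-64.5  -0.8] tip z 10.3 toolx in rack deg 180.0 F rack [-7.6 -0.1] 3.8 grip 39.9
t 12.3 rack xy [-64.5  -0.7] tip z 9.9 toolx in rack deg 180.02 F rack [-11.3  -0.9] 6.9 grip 40.5
```

```bash
python3 -m crank '[{"tx":-1,"ty":0,"tz":0,"turn":0},{"tx":-2,"ty":0,"tz":0,"turn":0},{"tx":-2,"ty":0,"tz":0,"turn":0}]'>/dev/null; python3 -c "
from h import *
where()"
python3 -m crank '[{"tx":4,"ty":0,"tz":0,"turn":0},{"tx":15,"ty":0,"tz":0,"turn":0},{"tx":30,"ty":0,"tz":0,"turn":0},{"tx":30,"ty":0,"tz":-40,"turn":0},{"tx":30,"ty":0,"tz":-95,"turn":0}]'>/dev/null
python3 -m crank '[{"tx":50,"ty":0,"tz":0,"turn":0},{"tx":50,"ty":50,"tz":0,"turn":0},{"tx":50,"ty":100,"tz":0,"turn":0},{"tx":50,"ty":150,"tz":0,"turn":0},{"tx":50,"ty":200,"tz":0,"turn":0}]'>/dev/null
python3 - <<'E'
from h import *
where()
for n in('top','scene'):
    im,d=shot(n,'pics/'+n+'4.png'); p,z,c=ortho(n,im,d,C,YAW)
    q=p[(z>45)&(z<60)&(c.min(1)>170)&(p[:,1]>-60)&(abs(p[:,0])<62)&(p[:,1]<48)].astype(np.float32); print(n,len(q), cv2.minAreaRect(q) if len(q)>9 else 0, np.percentile(q,[1,99],axis=0).round(1).tolist())
t=cv2.imread('pics/top4.png')[195:325,255:415];s=cv2.imread('pics/scene4.png')[190:320,250:410]
cv2.imwrite('pics/c5.png',cv2.resize(np.hstack([t,s]),None,fx=2.5,fy=2.5,interpolation=cv2.INTER_CUBIC))
E
```

```text
t 12.68 rack xy [-64.5  -0.7] tip z 9.6 toolx in rack deg 180.04 F rack [-16.3  -1. ] 11.2 grip 40.0
t 13.93 rack xy [-139.2  196.2] tip z 105.2 toolx in rack deg 179.88 F rack [ -6.1 -20.9] 16.6 grip 5.9
top 2219 ((1.790130615234375, 0.307769775390625), (90.01094055175781, 110.6181640625), 89.95779418945312) [[-52.4, -44.0], [55.5, 44.1]]
scene 1869 ((2.297534942626953, 0.4781455993652344), (116.16471862792969, 89.04562377929688), 0.008610890246927738) [[-53.0, -43.0], [57.6, 44.0]]
```

View pics/c5.png

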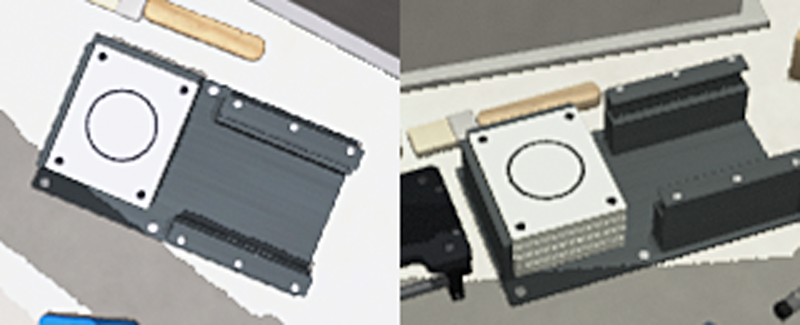

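The pile looks square and four plates high. However, the gripper has run into the tall cylinder at the left, so I'll back off straight away.

```bash
python3 -m crank '[{"tx":0,"ty":-30,"tz":0,"turn":0},{"tx":0,"ty":-60,"tz":0,"turn":0},{"tx":0,"ty":-90,"tz":-20,"turn":0},{"tx":0,"ty":-90,"tz":-40,"turn":0}]'
python3 - <<'E'
from h import *
where()
for n in('top','scene'): shot(n,'pics/'+n+'5.png')
t=cv2.imread('pics/top5.png')[120:400,120:460];s=cv2.imread('pics/scene5.png')[150:430,90:430]
cv2.imwrite('pics/c6.png',cv2.resize(np.hstack([t,s]),None,fx=1.17,fy=1.17,interpolation=cv2.INTER_CUBIC))
a=cv2.imread('pics/top0.png').astype(int);b=cv2.imread('pics/top5.png').astype(int)
E
```

```text
time: 14.52
position: [0.4606, 0.1925, 0.1647]
tool_rot: [0.608, 3.081, -0.005]
ft_force: [-0.3, -0.7, 0.3]
grip_width: 0.454
grip_force: 0.0
t 14.53 rack xy [-138.4  106.9] tip z 145.7 toolx in rack deg 179.8 F rack [ 0.  -0.8] 0.3 grip 39.5
```

View pics/c6.png

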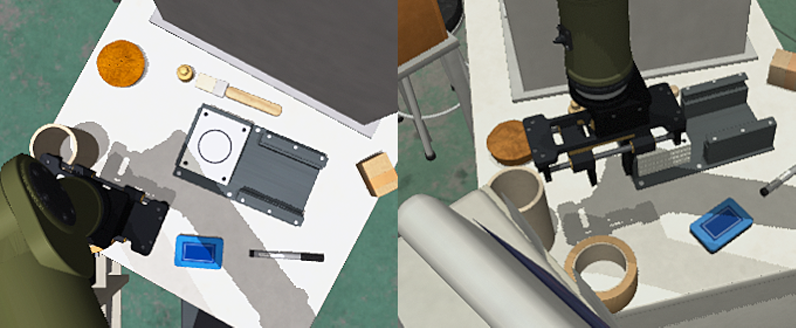

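The tall cylinder hasn't moved (still about (167,244) in the full top image) and neither have the bystanders. I'll push +y once more to seat any plate that moved during the x push, then verify.

```bash
python3 -m crank '[{"tx":-20,"ty":-35,"tz":0,"turn":2},{"tx":-40,"ty":-70,"tz":0,"turn":4},{"tx":-60,"ty":-105,"tz":0,"turn":6},{"tx":-85,"ty":-140,"tz":0,"turn":8},{"tx":-110,"ty":-170,"tz":0,"turn":10}]'>/dev/null
python3 -m crank '[{"tx":0,"ty":0,"tz":0,"turn":2},{"tx":0,"ty":0,"tz":0,"turn":4},{"tx":0,"ty":0,"tz":0,"turn":6},{"tx":0,"ty":0,"tz":0,"turn":8},{"tx":0,"ty":0,"tz":0,"turn":8}]'>/dev/null
python3 - <<'E'
from h import *
go(-8,-75,10,90)
E
```

```text
t 15.88 rack xy [-28.9 -59.5] tip z 145.2 toolx in rack deg 90.2 F rack [ 1.  -0.2] 0.1 grip 40.2
-> (-8, -75, 10, 90) t [-15.7  20.9 135.2] turn 0.04
```

```bash
python3 -m crank '[{"tx":-16,"ty":21,"tz":20,"turn":0},{"tx":-16,"ty":21,"tz":60,"turn":0},{"tx":-16,"ty":21,"tz":100,"turn":0},{"tx":-16,"ty":21,"tz":128,"turn":0},{"tx":-16,"ty":21,"tz":135,"turn":0}]'>/dev/null
python3 -m crank '[{"tx":4,"ty":0,"tz":0,"turn":0},{"tx":8,"ty":0,"tz":0,"turn":0},{"tx":12,"ty":0,"tz":0,"turn":0},{"tx":15,"ty":0,"tz":0,"turn":0},{"tx":17,"ty":0,"tz":0,"turn":0}]'>/dev/null
python3 -c "
from h import *
where()"
python3 -m crank '[{"tx":1,"ty":0,"tz":0,"turn":0},{"tx":2,"ty":0,"tz":0,"turn":0},{"tx":3,"ty":0,"tz":0,"turn":0},{"tx":4,"ty":0,"tz":0,"turn":0},{"tx":4,"ty":0,"tz":0,"turn":0}]'>/dev/null
python3 -c "
from h import *
where()"
```

```text
t 17.12 rack xy [ -7.6 -59.5] tip z 10.8 toolx in rack deg 90.0 F rack [0.9 0. ] 0.7 grip 40.0
t 17.75 rack xy [ -7.8 -56.3] tip z 10.5 toolx in rack deg 89.97 F rack [ 0.9 -1.3] 0.5 grip 40.0
```

```bash
python3 -m crank '[{"tx":1,"ty":0,"tz":0,"turn":0},{"tx":2,"ty":0,"tz":0,"turn":0},{"tx":3,"ty":0,"tz":0,"turn":0},{"tx":4,"ty":0,"tz":0,"turn":0},{"tx":4,"ty":0,"tz":0,"turn":0}]'>/dev/null
python3 -c "
from h import *
where()"
python3 -m crank '[{"tx":-4,"ty":0,"tz":0,"turn":0},{"tx":-12,"ty":0,"tz":0,"turn":0},{"tx":-18,"ty":0,"tz":0,"turn":0},{"tx":-18,"ty":0,"tz":-40,"turn":0},{"tx":-18,"ty":0,"tz":-95,"turn":0}]'>/dev/null
python3 -m crank '[{"tx":-40,"ty":0,"tz":-20,"turn":0},{"tx":-90,"ty":0,"tz":-40,"turn":0},{"tx":-140,"ty":0,"tz":-40,"turn":0},{"tx":-190,"ty":0,"tz":-40,"turn":0},{"tx":-240,"ty":0,"tz":-40,"turn":0}]'>/dev/null
python3 - <<'E'
from h import *
where()
for n in('top','scene'):
    im,d=shot(n,'pics/'+n+'6.png'); p,z,c=ortho(n,im,d,C,YAW)
    k=(c.min(1)>150)&(p[:,1]>-65)&(abs(p[:,0])<66)&(p[:,1]<48)
    q=p[k&(z>49)&(z<60)&(p[:,0]<54)].astype(np.float32); print(n,len(q),np.round(np.percentile(q,[1,99],axis=0),1).tolist(),"z",np.percentile(z[k&(z>49)&(z<60)],[5,50,95]).round(1))
    for lo in range(6,54,6):
        kk=(p[:,1]>-65)&(c.min(1)>95)&(p[:,1]<44)&(p[:,0]<-40)&(p[:,0]>-75)&(z>=lo)&(z<lo+6)
        if n=='scene' and kk.sum()>5: print(lo,kk.sum(),"x",np.median(p[kk,0]).round(1),"y",np.percentile(p[kk,1],[3,97]).round(1), "slope",np.polyfit(p[kk,1],p[kk,0],1)[0].round(3))
t=cv2.imread('pics/top6.png')[195:325,255:415];s=cv2.imread('pics/scene6.png')[200:330,240:400]
cv2.imwrite('pics/c7.png',cv2.resize(np.hstack([t,s]),None,fx=2.5,fy=2.5,interpolation=cv2.INTER_CUBIC))
E
```

```text
t 18.38 rack xy [ -7.9 -56. ] tip z 10.4 toolx in rack deg 89.85 F rack [ -2.7 -10.2] 6.5 grip 39.9
t 19.62 rack xy [  -7.9 -311.2] tip z 145.8 toolx in rack deg 90.0 F rack [0.3 0.5] 0.3 grip 40.2
top 2183 [[-52.8, -43.9], [53.0, 44.3]] z [51.7 54.2 56.7]
scene 1773 [[-53.0, -43.1], [53.0, 43.7]] z [50.4 52.8 55.2]
6 61 x -52.7 y [-56.7  42.5] slope 0.084
12 74 x -52.8 y [-40.5  38.9] slope 0.016
18 65 x -53.2 y [-38.9  41.2] slope 0.02
24 73 x -53.1 y [-41.3  41. ] slope 0.017
30 64 x -53.2 y [-39.7  40.3] slope 0.013
36 76 x -53.6 y [-41.5  40.2] slope 0.014
42 61 x -53.6 y [-40.1  39.5] slope 0.004
48 222 x -48.1 y [-41.8  40.7] slope 0.003
```

View pics/c7.png

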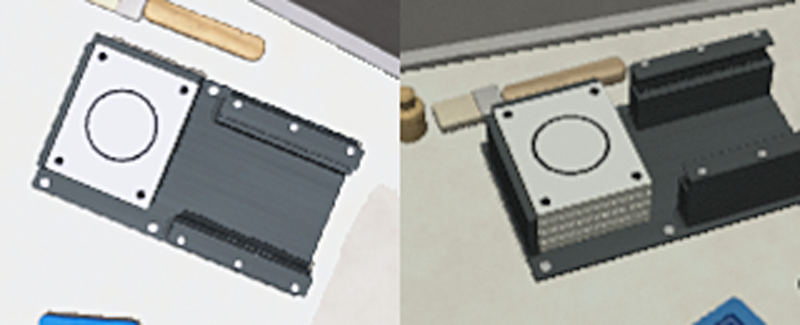

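All four plates are aligned: the side faces agree within 1 mm over the full height, and both stops were reached with rising force. Handing in.

```bash
python3 -c "
from h import *
print(ctrl.close_job())"
```

```text
the job is handed in; nothing more can be done
None
```

I pushed the rail plate onto the pile, squared all four plates against both stops (side faces within 1 mm of each other), and handed the job in at about 20 s; no verdict came back. While backing away, the gripper also briefly pressed against the tall cylinder at the left of the counter, with a wrist force of about 27 N; it shows no movement in the images.

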